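# Roll the knurled locking ring open by two turns

## Task

The knurled dark steel locking ring on the round aluminium fixture has already been backed off by part of a turn (less than one) from tight, where the white-filled line on its top faced the arrow on the disc. Without gripping anything or pressing hard, roll the ring anticlockwise (seen from above) with a fingertip against its knurled rim, counting turns, until it stands two full turns from tight with its line facing the arrow again, then take the finger away. Leave the grey plug in the ring, the brass standoff, the blue bin and the screwdriver alone: do not touch, lift, tip or shift them.

Things in the scene. Friction and masses are not known exactly. Their poses are not given: they have to be found in the camera images.
- ring (a joint): Turn of the knurled ring from tight, rad: 0 = tight, white line at the pointer; grows anticlockwise seen from above and counts on (6.28 = one turn, 12.57 = two); stop at 19. Starts at 2.0 to 4.6. Fixed vertical axis, does not rise; friction torque about 0.05 N m; stays where left. A rim push of 3 to 10 N by a finger that travels round with the ring drives it.
- ring_top (a point): Centre of the ring's top face, on the axis. Dark steel ring, 92 mm across its 40 vertical rim ribs, 20 mm high, top 76 mm over the table. Below: boss 72 mm across, then the upper disc (270 mm across, top 42 mm over the table). From 47 to 100 mm off the axis nothing rises above 48 mm over the table. In the ring a fixed steel sleeve, 44 mm across, rises to 79 mm.
- ring_mark (a point): Outer end of the white-filled line (flush) on the ring's top face, 43 mm from the axis; it turns with the ring. The line is 18 mm long and 7 mm wide, radial.
- pointer (a point): Tip of the flat dark steel arrow lying fixed on the disc beside the ring, 54 mm from the axis, 48 mm above the table; the arrow is 74 mm long and points at the axis.
- plug_center (a point): Centre of the loose grey plastic plug, 34 mm in diameter, 42 mm high, standing in the sleeve in the ring's middle; its top is 96 mm above the table. To be left alone.
- standoff_center (a point): Centre of the loose brass standoff, 14 mm in diameter, 25 mm high, standing on the fixture's disc about 112 mm from the ring's axis, its top 67 mm above the table. To be left alone.
- bin: Loose blue open parts bin, 160 x 110 x 75 mm; origin at the centre of its underside. To be left alone.
- driver: Loose screwdriver lying on the bench along its x axis, handle to -x. To be left alone.
Things that resemble listed ones, but are neither listed nor needed, are in the scene too. Of the things shaped like the part that bears plug_center, the grey one is meant.

How it is judged:
By the outcome, as a careful person would: the job done as asked, in the order asked, and still so for the second after the job is handed in, with the robot touching nothing.
It also fails if it takes over 70 s, if anything falls off the work surface, if the arm or the gripper's body presses on something with over 40 N, if the wrist force passes 120 N, or if a joint passes its speed limit or range.

## Robot

A 6-joint arm with a two-finger parallel gripper is mounted at the origin on the work surface. World frame = base frame: x ahead of the robot, y to its left, z up, the work surface at z = 0. Lengths are in m, angles in rad, forces in N, time in s.
With the tool pointing down it reaches from about 0.35 to 0.8 m from the base axis. Payload 7.3 kg.
Tool frame: the origin (TCP) lies at the very end of the fingers, on their centre line; the grasp point (between the pads) lies 19 mm behind it; z points along the fingers, x is the direction in which the jaws open and shut, and the axes are right-handed (so a half turn about z gives the same grasp; the last joint's range is limited). The gripper opens to 85 mm and grips with 20 to 120 N. Pads are 22 mm wide; open, the fingers measure 114 mm over their backs; the gripper's body (76 mm by 85 mm) begins 54 mm behind the grasp point. The pads swing forward as they close: fully open they stand 13 mm farther back than shut.
Start: joints at [1.189, 0.342, 1.524, -0, 1.275, -0.146], TCP at [0.123, 0.51, 0.231] pointing down, gripper open.
Joint ranges: [-2.53, 2.53], [-0.77, 2.02], [0.04, 2.7], [-1, 4.14], [0.28, 2.66], [-3.11, 3.11]. Speed limits (rad/s): [2.57, 2.57, 3.14, 3.14, 3.14, 3.14].

## Interface

Orientations are given as a 3x3 rotation matrix whose columns are the frame's x, y, z axes.
In Python, from plant import observe, optics, sign_off gives the robot as it stands.
- The arm moves only by the tool step_arm, never from a script. Its arguments are lists of equal length, an entry for each row: "linear": the shift along the tool's x, y, z in mm, a list of three; "turn": the turn, a rotation vector about the tool's x, y, z in degrees, a list of three; "grip": the finger opening in mm, from 0 to 85.4. In form: {"linear": [[dx, dy, dz], ...], "turn": [[wx, wy, wz], ...], "grip": [grip, ...]}. A call has 1 to 12 rows; each row shifts and turns the commanded pose from where the row before left it, along the tool's axes as they then stand; what a row does not reach is not made up. A row lasts 1/8 s, in which the tool goes at most 62.5 mm and 10.7 degrees, less where a joint would pass 70% of its speed; a pose out of reach is approached as far as the arm can. A call is refused whole if a number of a shift passes 62.5 or a number of a turn 10.7, either way. A call with a gripper value outside its range is refused whole. The fingers move at their own pace and stop on an object; the grip force is fixed at half the most. Time passes only in rows, so rows that do not move let the fingers close. It gives the time, the measured TCP pose, the force and the opening at its end, in the units of the state.
- observe(): the state, without advancing time (a new reading comes with each control period).
- optics.get_image(name): name is "scene" or "top"; returns (picture, depth): 384x512x3 uint8, red, green, blue; 384x512 float32, m along the optical axis (not along the pixel's ray), 0 where there is no reading.
- optics.camera_info(name): a dict with "fx", "fy", "cx", "cy" (pixels), "R" (3x3) and "t" (3): a world point X has camera coordinates R X + t. Camera axes: x right, y down, z forward; pixel columns grow to the right and rows downward; lengths in m; the calibration is good to about 2 mm. A picture is of the moment at which its call begins. camera_info takes no time and is no camera call.
- sign_off(): hands the job in, once; it reports no verdict.
The state is a dict: "t": time; "joint_pos": joint angles; "qvel": joint speeds; "effort": joint torques, N m; "ee_pos": TCP position; "orientation": TCP orientation; "ft_force": force on the tool from outside, world axes, zero at the start; "moment": the same for the moment, N m; "opening": finger opening in m.
Only numpy, scipy, OpenCV 4.12 (cv2) and the standard library are available. Lean on these libraries where they do the work, as an engineer would, in place of code of your own. Each camera call takes 0.05 s, during which the arm holds its last target.

## Working session

There is one attempt and no reset: what is moved stays moved. The work goes in short steps, Python scripts to look and compute and a tool call to move; the robot and the scene stay as the last step left them, time stands still between calls to the robot, and variables do not carry over. Pictures are saved under pics/ and viewed, and the job is handed in when it is done.

Besides the shell and the picture viewer there is one more tool, called as name(argument=value, ...), one argument or row to a line, values as JSON. step_arm: Moves the arm, as the interface text tells. Its arguments: {"type":"object","properties":{"linear":{"type":"array"},"turn":{"type":"array"},"grip":{"type":"array"}},"required":["linear","turn","grip"]}

```bash
ls; mkdir -p pics
python3 - <<'E'
from plant import observe, optics
import cv2
s=observe();print(s)
for n in("scene","top"):
    im,d=optics.get_image(n);cv2.imwrite(f"pics/{n}0.png",im[:,:,::-1]);print(n,optics.camera_info(n))
E
```

```text
pics
{'t': 0.0, 'joint_pos': array([ 1.18901777e+00,  3.42731645e-01,  1.52503044e+00,  1.86689842e-05,
        1.27538946e+00, -1.45969841e-01]), 'qvel': array([-0.00098826, -0.00064135, -0.00019605, -0.00222507, -0.00125002,
       -0.0002482 ]), 'effort': array([ 2.49651930e-03, -4.33702004e+01, -2.46009314e+01, -8.16274996e-05,
        8.03331204e-03, -3.38334246e-05]), 'ee_pos': array([0.12246111, 0.51010316, 0.23061664]), 'orientation': array([[ 2.33634239e-01,  9.72324372e-01, -5.97371749e-04],
       [ 9.72323337e-01, -2.33634875e-01, -1.43999914e-03],
       [-1.53971313e-03, -2.44405389e-04, -9.99998785e-01]]), 'ft_force': array([-0.44904111, -0.05605591, -0.04526101]), 'moment': array([-0.05500123,  0.05618933,  0.02271746]), 'opening': 0.08565103593598683}
scene {'fx': 417.86630832222227, 'fy': 417.86630832222227, 'cx': 255.1182959162347, 'cy': 196.7647599183467, 'R': array([[-0.6210829 ,  0.78368991,  0.00928159],
       [ 0.56180848,  0.45343427, -0.69193106],
       [-0.54646798, -0.42453208, -0.72190392]]), 't': array([ 0.37938334, -0.29703192,  1.5364148 ])}
top {'fx': 387.2831804334474, 'fy': 387.2831804334474, 'cx': 255.04308148210453, 'cy': 195.06426368745082, 'R': array([[ 0.0169339 , -0.99959878, -0.02270521],
       [-0.99579302, -0.01481548, -0.09042542],
       [ 0.09005275,  0.02414095, -0.99564437]]), 't': array([3.45242469e-04, 6.03225125e-01, 1.22646437e+00])}
```

View pics/scene0.png

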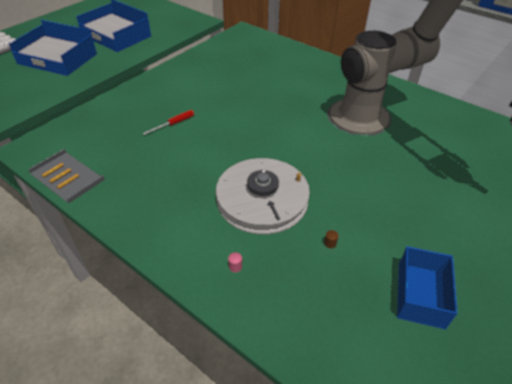

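View pics/top0.png

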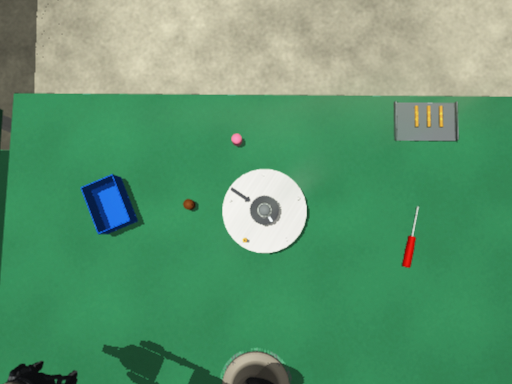

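The top view shows the fixture near pixel (264,211), the arrow at (240,195) and the standoff at (246,240). The bin is at (108,205) and the driver at (411,240). Next I'll zoom in and measure.

```bash
cat > h.py <<'E'
import numpy as np, cv2
from plant import observe, optics
def ray(n,u,v,z):
    c=optics.camera_info(n);R=c["R"];t=c["t"]
    o=-R.T@t; d=R.T@np.array([(u-c["cx"])/c["fx"],(v-c["cy"])/c["fy"],1.])
    return o+d*(z-o[2])/d[2]
def proj(n,X):
    c=optics.camera_info(n);p=c["R"]@np.asarray(X,float)+c["t"]
    return np.array([c["fx"]*p[0]/p[2]+c["cx"],c["fy"]*p[1]/p[2]+c["cy"]])
def crop(im,x0,y0,x1,y1,k,f):
    cv2.imwrite(f,cv2.resize(im[y0:y1,x0:x1,::-1],None,fx=k,fy=k,interpolation=cv2.INTER_CUBIC))
E
python3 - <<'E'
from h import *
for n,b in(("top",(215,162,315,262)),("scene",(210,150,315,235))):
    im=cv2.imread(f"pics/{n}0.png")[:,:,::-1]
    crop(im,*b,6,f"pics/{n}0c.png")
im=cv2.imread("pics/top0.png")
g=cv2.cvtColor(im,cv2.COLOR_BGR2HSV)
m=((g[:,:,1]<60)&(g[:,:,2]>120)).astype(np.uint8)
m[:160]=0;m[265:]=0;m[:,:200]=0;m[:,320:]=0
c=max(cv2.findContours(m,cv2.RETR_EXTERNAL,cv2.CHAIN_APPROX_NONE)[0],key=cv2.contourArea)
e=cv2.fitEllipse(c);print("disc",e,ray("top",*e[0],.042))
P=np.array([ray("top",*p[0],.042) for p in c]);print((P.max(0)-P.min(0)))
# ring: dark blob
m=((g[:,:,2]<110)&(g[:,:,1]<90)).astype(np.uint8);m[:190]=0;m[232:]=0;m[:,:245]=0;m[:,285:]=0
m=cv2.morphologyEx(m,cv2.MORPH_OPEN,np.ones((5,5)))
c=max(cv2.findContours(m,cv2.RETR_EXTERNAL,cv2.CHAIN_APPROX_NONE)[0],key=cv2.contourArea)
e=cv2.fitEllipse(c);print("ring",e,ray("top",*e[0],.070))
E
```

```text
disc ((264.0983581542969, 210.5470733642578), (83.76174926757812, 84.31685638427734), 104.48628234863281) [ 0.55272015 -0.02010805  0.042     ]
[2.65382044e-01 2.68170536e-01 2.22044605e-16]
ring ((257.87945556640625, 205.11419677734375), (9.84033203125, 20.325725555419922), 40.816619873046875) [ 5.67946815e-01 -4.73163201e-04  7.00000000e-02]
```

View pics/top0c.png

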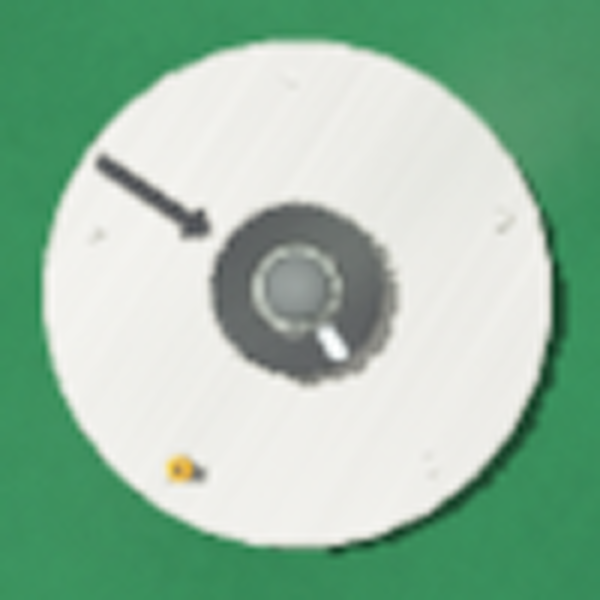

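View pics/scene0c.png

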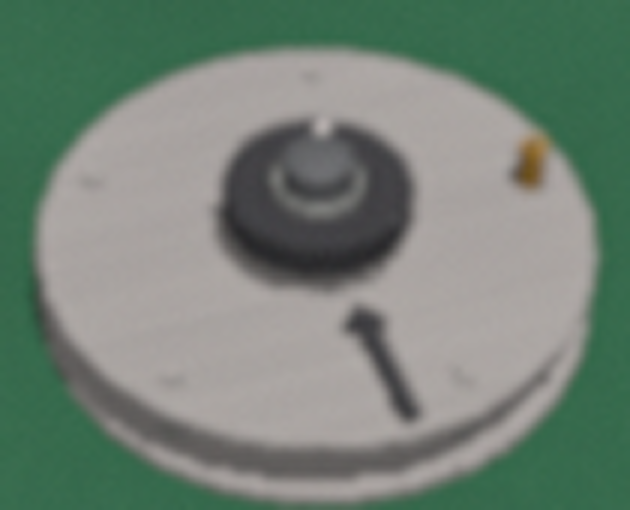

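The line currently faces lower right and the arrow points in from the upper left. I'll fit the ring, mark and pointer accurately.

Run:
```python
from h import *
im=cv2.imread("pics/top0.png");g=cv2.cvtColor(im,cv2.COLOR_BGR2HSV)
print(g[196:226,265,2], g[211,240:290,2])
m=(g[:,:,2]<150).astype(np.uint8)
roi=np.zeros_like(m);cv2.circle(roi,(265,211),18,1,-1);m&=roi
m=cv2.morphologyEx(m,cv2.MORPH_OPEN,np.ones((3,3)))
c=max(cv2.findContours(m,cv2.RETR_EXTERNAL,cv2.CHAIN_APPROX_NONE)[0],key=cv2.contourArea)
e=cv2.fitEllipse(cv2.convexHull(c));print("ring",e,ray("top",*e[0],.076))
f=lambda x,y:((x+.5)/6-.5+215,(y+.5)/6-.5+162)
ctr=ray("top",264.098,210.547,.042)
for nm,xy,z in(("sleeve",(298,288),.079),("plugtop",(296,285),.096),("lineout",(343,358),.076),("linein",(324,328),.076),("ptr",(211,236),.048),("arrowtail",(99,160),.048),("standoff",(181,468),.067)):
    p=ray("top",*f(*xy),z);d=p-ctr;print(nm,p.round(4),np.hypot(*d[:2]).round(4),np.degrees(np.arctan2(d[1],d[0])).round(1))
f=lambda x,y:((x+.5)/6-.5+210,(y+.5)/6-.5+150)
for nm,xy,z in(("S sleeve",(318,184),.079),("S plugtop",(320,150),.096),("S lineout",(320,124),.076),("S ptr",(359,305),.048),("S tail",(414,417),.048)):
    p=ray("scene",*f(*xy),z);d=p-ctr;print(nm,p.round(4),np.hypot(*d[:2]).round(4),np.degrees(np.arctan2(d[1],d[0])).round(1))
```

```text
[126 103 103 106 108 103 122 161 161 142 148 153 157 159 158 153 149 142
 123 139 165 136 111 102 101 102 102  98 105 132] [240 240 240 240 240 239 240 239 238 226 161 103 104 102 104 105 107 174
 193 145 149 153 155 156 156 153 149 143 133 117 136 139 106 107 106 104
 102  98 108 133 146 201 236 237 238 236 235 235 238 238]
ring ((265.07928466796875, 210.35084533691406), (28.22443962097168, 30.911623001098633), 121.2154769897461) [ 0.55165424 -0.02314302  0.076     ]
sleeve [ 0.5538 -0.0205  0.079 ] 0.0012 -21.2
plugtop [ 0.5544 -0.0195  0.096 ] 0.0018 19.5
lineout [ 0.5183 -0.0442  0.076 ] 0.042 -145.0
linein [ 0.5336 -0.0342  0.076 ] 0.0238 -143.6
ptr [0.5823 0.026  0.048 ] 0.0548 57.3
arrowtail [0.622  0.0863 0.048 ] 0.127 56.9
standoff [0.4603 0.0386 0.067 ] 0.1094 147.6
S sleeve [ 0.5565 -0.017   0.079 ] 0.0049 39.0
S plugtop [ 0.552  -0.0198  0.096 ] 0.0008 156.9
S lineout [ 0.5203 -0.0437  0.076 ] 0.0401 -144.0
S ptr [0.583  0.0285 0.048 ] 0.0573 58.1
S tail [0.6226 0.0893 0.048 ] 0.1298 57.4
```

Both views agree:

| Item | Measured |
|---|---|
| Ring axis | about (0.553, -0.020) |
| Pointer | 57.3° |
| Line | 215.5° |
| Ring angle | about 158° (2.76 rad), within the stated 2.0–4.6 |
| Turn still needed | about 562° |

I'll plan the approach next: fingers shut, tool y towards the axis.

```bash
cat >> h.py <<'E'
C=np.array([.553,-.020])
def plan(goal_xyz,goal_yaw_deg,n,start=None,nd=1):
    """rows for straight move; unwrapped yaw"""
    s=observe()
    p=s["ee_pos"];y0=np.degrees(np.arctan2(s["orientation"][1,0],s["orientation"][0,0]))
    if start is not None:p,y0=start
    d=(np.asarray(goal_xyz)-p)*1000/n;dy=(goal_yaw_deg-y0)/n
    L=[]
    for i in range(n):
        a=np.radians(y0+dy*i);x=np.array([np.cos(a),np.sin(a),0]);y=np.array([np.sin(a),-np.cos(a),0])
        L.append([round(float(d@x),nd),round(float(d@y),nd),round(float(-d[2]),nd)])
    print("yaw0",round(y0,2),"turn/row",round(-dy,2))
    for k in range(0,n,12):print(L[k:k+12])
def st():
    s=observe();p=s["ee_pos"];d=p[:2]-C
    y=np.degrees(np.arctan2(s["orientation"][1,0],s["orientation"][0,0]))
    print("t",round(s["t"],2),"p",p.round(4),"yaw",y.round(2),"r",np.hypot(*d).round(4),"phi",np.degrees(np.arctan2(d[1],d[0])).round(2),"F",s["ft_force"].round(2),"M",s["moment"].round(2),"q",s["joint_pos"].round(2),"op",round(s["opening"],4))
E
python3 -c "
from h import *
st()
a=np.radians(-60);plan([C[0]+.085*np.cos(a),C[1]+.085*np.sin(a),.2306],-150,24)"
```

```text
t 0.1 p [0.1225 0.5101 0.2307] yaw 76.49 r 0.6829 phi 129.08 F [-0.8  -0.53 -0.26] M [-0.04 -0.01 -0.  ] q [ 1.19  0.34  1.52 -0.    1.28 -0.15] op 0.0855
yaw0 76.49 turn/row 9.44
[[-19.9, 25.0, 0.0], [-15.5, 28.0, 0.0], [-10.7, 30.1, 0.0], [-5.6, 31.5, 0.0], [-0.4, 32.0, 0.0], [4.9, 31.6, 0.0], [10.0, 30.4, 0.0], [14.8, 28.3, 0.0], [19.3, 25.5, 0.0], [23.2, 22.0, 0.0], [26.5, 17.9, 0.0], [29.1, 13.3, 0.0]]
[[30.8, 8.4, 0.0], [31.8, 3.2, 0.0], [31.9, -2.1, 0.0], [31.1, -7.3, 0.0], [29.5, -12.3, 0.0], [27.1, -16.9, 0.0], [24.0, -21.2, 0.0], [20.2, -24.8, 0.0], [15.8, -27.8, 0.0], [11.1, -30.0, 0.0], [6.0, -31.4, 0.0], [0.8, -31.9, 0.0]]
```

step_arm(
  linear=[
    [-19.9,25.0,0.0],
    [-15.5,28.0,0.0],
    [-10.7,30.1,0.0],
    [-5.6,31.5,0.0],
    [-0.4,32.0,0.0],
    [4.9,31.6,0.0],
    [10.0,30.4,0.0],
    [14.8,28.3,0.0],
    [19.3,25.5,0.0],
    [23.2,22.0,0.0],
    [26.5,17.9,0.0],
    [29.1,13.3,0.0],
  ],
  turn=[
    [0,0,9.44],
    [0,0,9.44],
    [0,0,9.44],
    [0,0,9.44],
    [0,0,9.44],
    [0,0,9.44],
    [0,0,9.44],
    [0,0,9.44],
    [0,0,9.44],
    [0,0,9.44],
    [0,0,9.44],
    [0,0,9.44],
  ],
  grip=[0,0,0,0,0,0,0,0,0,0,0,0],
)

```text
t: 1.6
ee_pos: [0.3596, 0.2074, 0.2311]
orientation: [[0.798, -0.603, -0.0], [-0.603, -0.798, -0.0], [-0.0, 0.0, -1.0]]
ft_force: [0.0, 0.8, 0.1]
opening: 0.0002
```

step_arm(
  linear=[
    [30.8,8.4,0.0],
    [31.8,3.2,0.0],
    [31.9,-2.1,0.0],
    [31.1,-7.3,0.0],
    [29.5,-12.3,0.0],
    [27.1,-16.9,0.0],
    [24.0,-21.2,0.0],
    [20.2,-24.8,0.0],
    [15.8,-27.8,0.0],
    [11.1,-30.0,0.0],
    [6.0,-31.4,0.0],
    [0.8,-31.9,0.0],
  ],
  turn=[
    [0,0,9.44],
    [0,0,9.44],
    [0,0,9.44],
    [0,0,9.44],
    [0,0,9.44],
    [0,0,9.44],
    [0,0,9.44],
    [0,0,9.44],
    [0,0,9.44],
    [0,0,9.44],
    [0,0,9.44],
    [0,0,9.44],
  ],
  grip=[0,0,0,0,0,0,0,0,0,0,0,0],
)

```text
t: 3.1
ee_pos: [0.5957, -0.0946, 0.2308]
orientation: [[-0.869, -0.494, -0.001], [-0.494, 0.869, 0.0], [0.001, 0.001, -1.0]]
ft_force: [0.1, 0.2, 0.2]
opening: -0.0001
```

```bash
python3 -c "
from h import *
st()
im,d=optics.get_image('scene');crop(im,150,60,350,230,4,'pics/s1.png')
im,d=optics.get_image('top');crop(im,200,140,330,270,4,'pics/t1.png')
st()
a=np.radians(-60);plan([C[0]+.072*np.cos(a),C[1]+.072*np.sin(a),.100],-150,6)"
```

```text
t 3.1 p [ 0.5957 -0.0946  0.2308] yaw -150.39 r 0.086 phi -60.21 F [0.12 0.19 0.21] M [-0.03  0.   -0.01] q [-0.28  0.49  1.3   0.    1.36  2.34] op -0.0001
t 3.2 p [ 0.5964 -0.0962  0.2301] yaw -150.36 r 0.0877 phi -60.38 F [-0.75  0.47 -0.44] M [-0.   -0.01  0.02] q [-0.29  0.49  1.29 -0.    1.36  2.34] op -0.0002
yaw0 -150.36 turn/row -0.06
[[-0.1, 2.6, 21.7], [-0.1, 2.6, 21.7], [-0.1, 2.6, 21.7], [-0.1, 2.6, 21.7], [-0.1, 2.6, 21.7], [-0.1, 2.6, 21.7]]
```

View images.

View pics/s1.png

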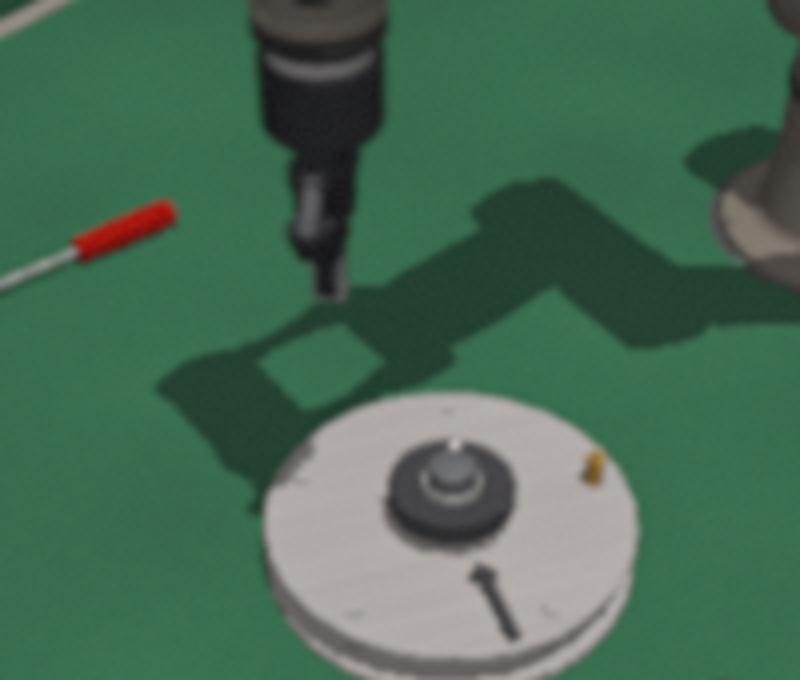

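View pics/t1.png

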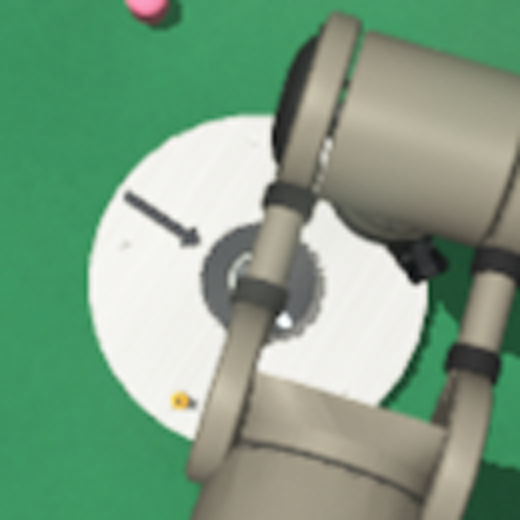

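step_arm(
  linear=[
    [0,2.6,21.7],
    [0,2.6,21.7],
    [0,2.6,21.7],
    [0,2.6,21.7],
    [0,2.6,21.7],
    [0,2.6,21.7],
    [0,0,0],
    [0,0,0],
  ],
  turn=[
    [0,0,0],
    [0,0,0],
    [0,0,0],
    [0,0,0],
    [0,0,0],
    [0,0,0],
    [0,0,0],
    [0,0,0],
  ],
  grip=[0,0,0,0,0,0,0,0],
)

```text
t: 4.2
ee_pos: [0.5879, -0.0801, 0.1019]
orientation: [[-0.866, -0.5, 0.001], [-0.5, 0.866, -0.0], [-0.001, -0.001, -1.0]]
ft_force: [0.5, 0.5, -0.1]
opening: 0.0003
```

```bash
python3 -c "
from h import *
st()
im,d=optics.get_image('scene');crop(im,190,90,330,230,4,'pics/s2.png')
st()
print(proj('scene',observe()['ee_pos']))"
```

```text
t 4.2 p [ 0.5879 -0.0801  0.1019] yaw -150.01 r 0.0695 phi -59.89 F [ 0.5   0.52 -0.14] M [ 0.06  0.06 -0.04] q [-0.26  0.59  1.5   0.    1.05  2.35] op 0.0003
t 4.25 p [ 0.5882 -0.0803  0.1022] yaw -150.03 r 0.0698 phi -59.77 F [0.13 0.27 0.43] M [-0.    0.05  0.03] q [-0.26  0.59  1.5   0.    1.05  2.35] op 0.0003
[238.08415631 170.54851207]
```

View pics/s2.png

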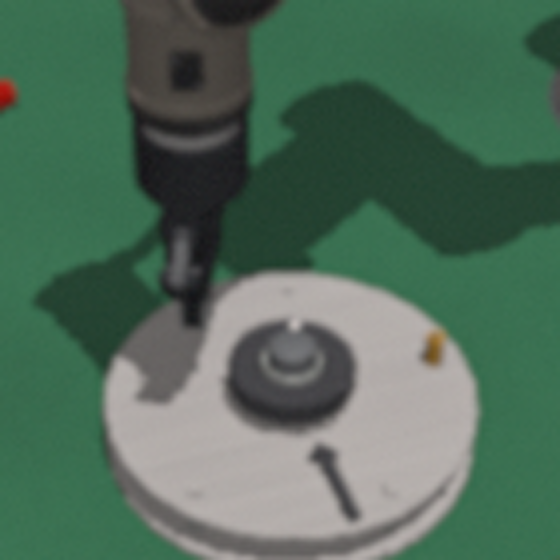

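The fingertip shows at about pixel (238,171), which matches the projected TCP. I'll descend beside the ring and approach it gently.

step_arm(
  linear=[
    [0,0,14],
    [0,0,14],
    [0,0,12],
    [0,4,0],
    [0,4,0],
    [0,2,0],
    [0,0,0],
  ],
  turn=[
    [0,0,0],
    [0,0,0],
    [0,0,0],
    [0,0,0],
    [0,0,0],
    [0,0,0],
    [0,0,0],
  ],
  grip=[0,0,0,0,0,0,0],
)

```text
t: 5.12
ee_pos: [0.5828, -0.0715, 0.0616]
orientation: [[-0.866, -0.499, 0.001], [-0.499, 0.866, -0.0], [-0.001, -0.001, -1.0]]
ft_force: [0.2, -0.7, 0.7]
opening: 0.0001
```

step_arm(
  linear=[
    [0,1,0],
    [0,0,0],
  ],
  turn=[
    [0,0,0],
    [0,0,0],
  ],
  grip=[0,0],
)

```text
t: 5.38
ee_pos: [0.5821, -0.0708, 0.0612]
orientation: [[-0.867, -0.499, 0.0], [-0.499, 0.867, 0.0], [-0.0, -0.0, -1.0]]
ft_force: [-1.0, -0.3, -0.9]
opening: 0.0001
```

step_arm(
  linear=[
    [0,1,0],
    [0,0,0],
  ],
  turn=[
    [0,0,0],
    [0,0,0],
  ],
  grip=[0,0],
)

```text
t: 5.62
ee_pos: [0.5817, -0.07, 0.0611]
orientation: [[-0.867, -0.499, 0.0], [-0.499, 0.867, -0.0], [-0.0, -0.0, -1.0]]
ft_force: [1.4, -0.7, -0.5]
opening: -0.0001
```

step_arm(
  linear=[
    [0,1,0],
    [0,0,0],
  ],
  turn=[
    [0,0,0],
    [0,0,0],
  ],
  grip=[0,0],
)

```text
t: 5.88
ee_pos: [0.5817, -0.0698, 0.0612]
orientation: [[-0.867, -0.499, 0.001], [-0.499, 0.867, -0.001], [-0.001, -0.002, -1.0]]
ft_force: [2.7, -4.5, -2.3]
opening: -0.0002
```

step_arm(
  linear=[
    [0,0.5,0],
    [0,0,0],
  ],
  turn=[
    [0,0,0],
    [0,0,0],
  ],
  grip=[0,0],
)

```text
t: 6.12
ee_pos: [0.5816, -0.0698, 0.0612]
orientation: [[-0.867, -0.499, 0.002], [-0.499, 0.867, -0.002], [-0.001, -0.002, -1.0]]
ft_force: [3.1, -6.1, -1.9]
opening: 0.0001
```

Contact is at r ≈ 57.3 mm, as expected, with about 6.8 N at about 1.3 mm of commanded press, so roughly 5 N/mm. I'll start rolling.

step_arm(
  linear=[
    [-5.85,0.31,0],
    [-5.85,0.31,0],
    [-5.85,0.31,0],
    [-5.85,0.31,0],
    [-5.85,0.31,0],
  ],
  turn=[
    [0,0,-6],
    [0,0,-6],
    [0,0,-6],
    [0,0,-6],
    [0,0,-6],
  ],
  grip=[0,0,0,0,0],
)

```text
t: 6.75
ee_pos: [0.6029, -0.0489, 0.0613]
orientation: [[-0.498, -0.867, 0.003], [-0.867, 0.498, -0.001], [-0.001, -0.004, -1.0]]
ft_force: [5.9, -5.2, -2.4]
opening: -0.0
```

```bash
python3 -c "
from h import *
st()
im,d=optics.get_image('scene');crop(im,190,90,330,230,4,'pics/s3.png')
im,d=optics.get_image('top');crop(im,200,140,330,270,4,'pics/t3.png')
st()"
```

```text
t 6.75 p [ 0.6029 -0.0489  0.0613] yaw -119.89 r 0.0577 phi -30.1 F [ 5.92 -5.18 -2.4 ] M [-0.75 -0.79  0.  ] q [-0.21  0.66  1.5  -0.    0.98  1.89] op -0.0
t 6.85 p [ 0.6032 -0.0484  0.0613] yaw -119.93 r 0.0577 phi -29.51 F [ 6.73 -1.32 -2.67] M [-0.42 -1.12  0.01] q [-0.21  0.66  1.5  -0.    0.98  1.89] op -0.0002
```

View pics/s3.png

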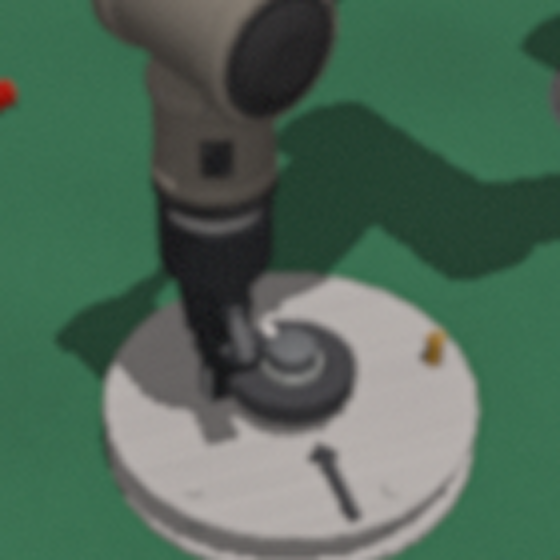

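View pics/t3.png

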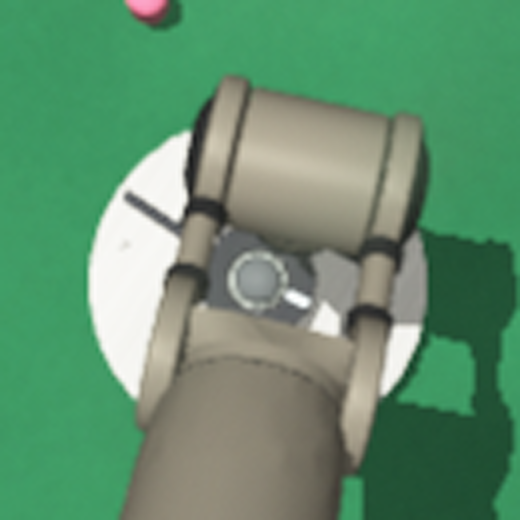

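The line has moved anticlockwise with the finger to about pixel (297,299), and the force is about 7 N. I'll continue.

step_arm(
  linear=[
    [-5.85,0.31,0],
    [-5.85,0.31,0],
    [-5.85,0.31,0],
    [-5.85,0.31,0],
    [-5.85,0.31,0],
    [-5.85,0.31,0],
    [-5.85,0.31,0],
    [-5.85,0.31,0],
  ],
  turn=[
    [0,0,-6],
    [0,0,-6],
    [0,0,-6],
    [0,0,-6],
    [0,0,-6],
    [0,0,-6],
    [0,0,-6],
    [0,0,-6],
  ],
  grip=[0,0,0,0,0,0,0,0],
)

```text
t: 7.85
ee_pos: [0.6078, -0.0022, 0.0613]
orientation: [[0.311, -0.95, 0.004], [-0.95, -0.311, 0.001], [0.001, -0.004, -1.0]]
ft_force: [6.3, 0.7, -3.0]
opening: 0.0003
```

```bash
python3 -c "
from h import *
st()"
```

```text
t 7.85 p [ 0.6078 -0.0022  0.0613] yaw -71.89 r 0.0576 phi 17.95 F [ 6.31  0.66 -3.05] M [ 0.11 -1.01  0.01] q [-0.13  0.66  1.49  0.    0.98  1.12] op 0.0003
```

step_arm(
  linear=[
    [-5.85,0.31,0],
    [-5.85,0.31,0],
    [-5.85,0.31,0],
    [-5.85,0.31,0],
    [-5.85,0.31,0],
    [-5.85,0.31,0],
    [-5.85,0.31,0],
    [-5.85,0.31,0],
  ],
  turn=[
    [0,0,-6],
    [0,0,-6],
    [0,0,-6],
    [0,0,-6],
    [0,0,-6],
    [0,0,-6],
    [0,0,-6],
    [0,0,-6],
  ],
  grip=[0,0,0,0,0,0,0,0],
)

```text
t: 8.85
ee_pos: [0.576, 0.0322, 0.0612]
orientation: [[0.914, -0.405, 0.001], [-0.405, -0.914, 0.002], [0.0, -0.002, -1.0]]
ft_force: [2.2, 1.5, -0.8]
opening: -0.0003
```

```bash
python3 -c "
from h import *
st()
im,d=optics.get_image('scene');crop(im,190,90,330,230,4,'pics/s4.png')
im,d=optics.get_image('top');crop(im,200,140,330,270,4,'pics/t4.png')
st()"
```

```text
t 8.85 p [0.576  0.0322 0.0612] yaw -23.87 r 0.057 phi 66.24 F [ 2.16  1.49 -0.79] M [ 0.36 -0.39 -0.02] q [-0.08  0.62  1.59  0.    0.94  0.34] op -0.0003
t 8.95 p [0.5753 0.0323 0.0612] yaw -24.02 r 0.0568 phi 66.88 F [ 1.07  4.65 -0.55] M [ 0.84 -0.17 -0.02] q [-0.08  0.62  1.59  0.    0.94  0.34] op 0.0002
```

View pics/s4.png

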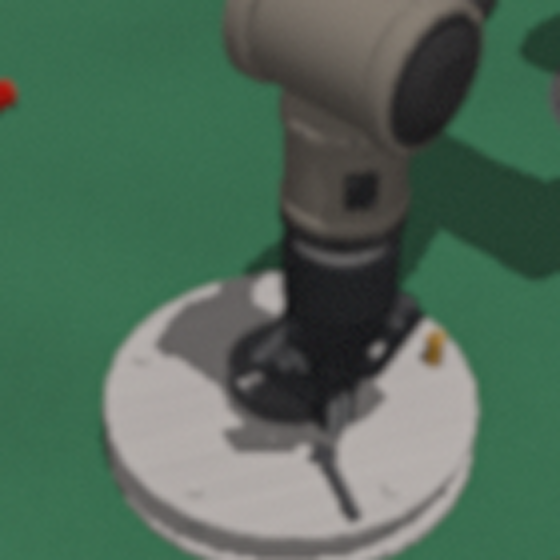

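View pics/t4.png

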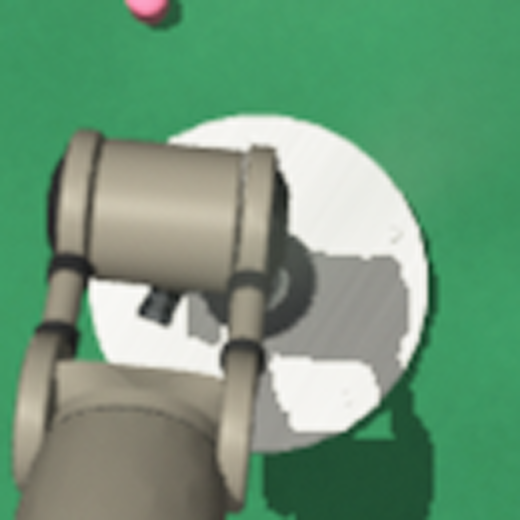

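```bash
python3 -c "
from h import *
p=ray('scene',(248.5/4)-.5+190,(381/4)-.5+90,.076);d=p[:2]-C;print(p,np.hypot(*d),np.degrees(np.arctan2(d[1],d[0])))"
```

```text
[ 0.58780434 -0.03167853  0.076     ] 0.036711447620832574 -18.54907229511478
```

step_arm(
  linear=[
    [-5.85,0.6,0],
    [-5.85,0.35,0],
    [-5.85,0.35,0],
    [-5.85,0.35,0],
    [-5.85,0.35,0],
    [-5.85,0.35,0],
  ],
  turn=[
    [0,0,-6],
    [0,0,-6],
    [0,0,-6],
    [0,0,-6],
    [0,0,-6],
    [0,0,-6],
  ],
  grip=[0,0,0,0,0,0],
)

```text
t: 9.7
ee_pos: [0.5408, 0.035, 0.0611]
orientation: [[0.978, 0.207, -0.001], [0.207, -0.978, 0.001], [-0.0, -0.002, -1.0]]
ft_force: [1.4, 3.7, -0.6]
opening: 0.0001
```

```bash
python3 -c "
from h import *
st()"
```

```text
t 9.7 p [0.5408 0.035  0.0611] yaw 11.97 r 0.0564 phi 102.49 F [ 1.42  3.74 -0.6 ] M [ 0.54 -0.04  0.03] q [-0.08  0.57  1.69  0.    0.89 -0.29] op 0.0001
```

step_arm(
  linear=[
    [-5.85,0.8,0],
    [-5.85,0.37,0],
    [-5.85,0.37,0],
    [-5.85,0.37,0],
    [-5.85,0.37,0],
    [-5.85,0.37,0],
  ],
  turn=[
    [0,0,-6],
    [0,0,-6],
    [0,0,-6],
    [0,0,-6],
    [0,0,-6],
    [0,0,-6],
  ],
  grip=[0,0,0,0,0,0],
)

```text
t: 10.45
ee_pos: [0.5106, 0.0166, 0.0611]
orientation: [[0.669, 0.743, -0.002], [0.743, -0.669, 0.001], [-0.0, -0.002, -1.0]]
ft_force: [-1.3, 2.1, 1.1]
opening: 0.0002
```

```bash
python3 -c "
from h import *
st()"
```

```text
t 10.45 p [0.5106 0.0166 0.0611] yaw 47.98 r 0.056 phi 139.22 F [-1.32  2.11  1.06] M [0.4  0.11 0.03] q [-0.12  0.52  1.77  0.    0.85 -0.96] op 0.0002
```

```bash
python3 -c "
from h import *
im,d=optics.get_image('scene');crop(im,190,90,330,230,4,'pics/s5.png')
im,d=optics.get_image('top');crop(im,200,140,330,270,4,'pics/t5.png')
st()"
```

```text
t 10.55 p [0.5104 0.0162 0.061 ] yaw 47.83 r 0.0559 phi 139.68 F [-3.36  1.98  1.9 ] M [ 0.15  0.53 -0.01] q [-0.12  0.52  1.77  0.    0.85 -0.95] op 0.0001
```

View pics/s5.png

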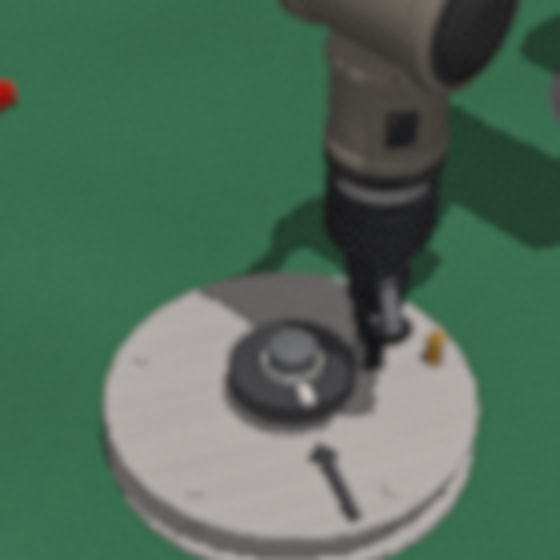

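View pics/t5.png

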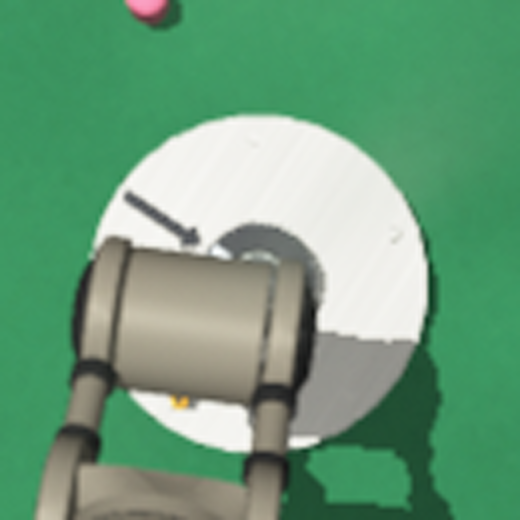

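The line stands near the arrow (top crop pixel (218,248)), so the ring is about one turn from tight with no slip so far. The press has thinned, so I'll add a little.

step_arm(
  linear=[
    [-5.85,1.0,0],
    [-5.85,0.36,0],
    [-5.85,0.36,0],
    [-5.85,0.36,0],
    [-5.85,0.36,0],
    [-5.85,0.36,0],
    [-5.85,0.34,0],
  ],
  turn=[
    [0,0,-6],
    [0,0,-6],
    [0,0,-6],
    [0,0,-6],
    [0,0,-6],
    [0,0,-6],
    [0,0,-6],
  ],
  grip=[0,0,0,0,0,0,0],
)

```text
t: 11.42
ee_pos: [0.4971, -0.0218, 0.061]
orientation: [[0.002, 1.0, -0.002], [1.0, -0.002, 0.001], [0.001, -0.002, -1.0]]
ft_force: [-1.7, 0.8, 1.5]
opening: -0.0001
```

```bash
python3 -c "
from h import *
st()"
```

```text
t 11.43 p [ 0.4971 -0.0218  0.061 ] yaw 89.89 r 0.0559 phi -178.18 F [-1.73  0.76  1.46] M [0.21 0.31 0.01] q [-0.2   0.5   1.81  0.    0.83 -1.77] op -0.0001
```

step_arm(
  linear=[
    [-5.85,1.1,0],
    [-5.85,0.34,0],
    [-5.85,0.34,0],
    [-5.85,0.34,0],
    [-5.85,0.34,0],
    [-5.85,0.34,0],
    [-5.85,0.34,0],
  ],
  turn=[
    [0,0,-6],
    [0,0,-6],
    [0,0,-6],
    [0,0,-6],
    [0,0,-6],
    [0,0,-6],
    [0,0,-6],
  ],
  grip=[0,0,0,0,0,0,0],
)

```text
t: 12.3
ee_pos: [0.5127, -0.0595, 0.0609]
orientation: [[-0.668, 0.744, -0.002], [0.744, 0.668, 0.0], [0.001, -0.001, -1.0]]
ft_force: [-2.5, -0.3, -0.0]
opening: -0.0001
```

```bash
python3 -c "
from h import *
st()
im,d=optics.get_image('scene');crop(im,190,90,330,230,4,'pics/s6.png')
im,d=optics.get_image('top');crop(im,200,140,330,270,4,'pics/t6.png')
st()"
```

```text
t 12.3 p [ 0.5127 -0.0595  0.0609] yaw 131.89 r 0.0565 phi -135.61 F [-2.55 -0.31 -0.01] M [ 0.01  0.2  -0.02] q [-0.26  0.53  1.76 -0.    0.85 -2.57] op -0.0001
t 12.4 p [ 0.5131 -0.0599  0.0609] yaw 131.76 r 0.0564 phi -135.01 F [-1.17 -2.28  0.13] M [-0.43  0.23 -0.  ] q [-0.26  0.53  1.76 -0.    0.85 -2.56] op 0.0002
```

View pics/s6.png

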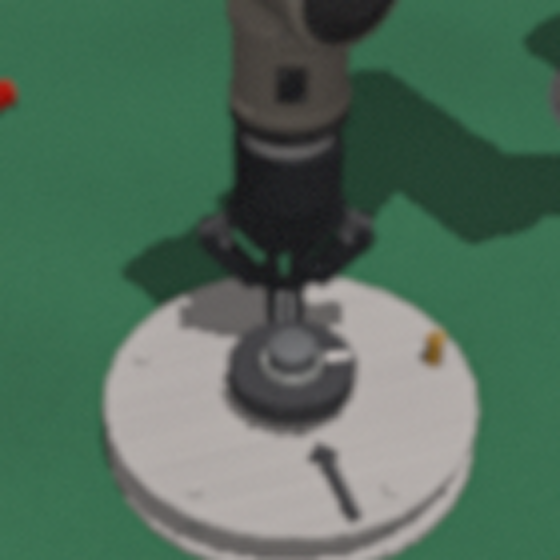

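View pics/t6.png

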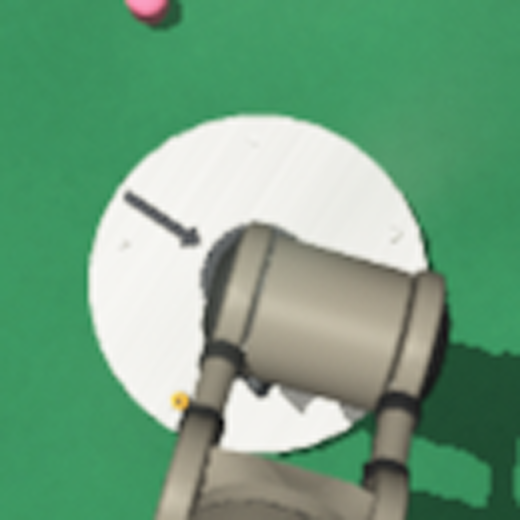

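```bash
python3 -c "
from h import *
P=np.array([(0.5816,-0.0698),(0.6032,-0.0484),(0.6078,-0.0022),(0.5753,0.0323),(0.5408,0.035),(0.5104,0.0162),(0.4971,-0.0218),(0.5131,-0.0599)])
s=np.linalg.lstsq(np.c_[2*P,np.ones(8)],(P**2).sum(1),rcond=None)[0];c=s[:2];print(c,np.sqrt(s[2]+c@c),np.hypot(*(P-c).T))
p=ray('scene',(351/4)-.5+190,(353/4)-.5+90,.076);d=p[:2]-c;print(p,np.hypot(*d),np.degrees(np.arctan2(d[1],d[0])))
p=ray('scene',(337/4)-.5+190,(355/4)-.5+90,.076);d=p[:2]-c;print(p,np.hypot(*d),np.degrees(np.arctan2(d[1],d[0])))
"
```

```text
[ 0.55388005 -0.02028122] 0.056798938278082675 [0.0567495  0.05677256 0.05687083 0.05677675 0.05680758 0.05675733
 0.05680036 0.05685649]
[0.51953677 0.00746487 0.076     ] 0.044150950920587746 141.0651005179347
[0.52749159 0.00091385 0.076     ] 0.03384644334800345 141.22874505444773
```

The contact points fit a circle well: centre (0.5539, -0.0203), r = 56.8 mm, residual below 0.1 mm. The line is at about 140°, so about 277° remain. I'll back off 16 mm and orbit back to start the second stroke.

step_arm(
  linear=[
    [0,-8,0],
    [0,-8,0],
    [12.5,1.09,0],
    [12.5,1.09,0],
    [12.5,1.09,0],
    [12.5,1.09,0],
    [12.5,1.09,0],
    [12.5,1.09,0],
    [12.5,1.09,0],
    [12.5,1.09,0],
    [12.5,1.09,0],
    [12.5,1.09,0],
  ],
  turn=[
    [0,0,0],
    [0,0,0],
    [0,0,10],
    [0,0,10],
    [0,0,10],
    [0,0,10],
    [0,0,10],
    [0,0,10],
    [0,0,10],
    [0,0,10],
    [0,0,10],
    [0,0,10],
  ],
  grip=[0,0,0,0,0,0,0,0,0,0,0,0],
)

```text
t: 13.9
ee_pos: [0.5166, 0.0394, 0.0612]
orientation: [[0.853, 0.523, 0.0], [0.523, -0.853, 0.0], [0.0, -0.0, -1.0]]
ft_force: [0.2, -0.7, -0.4]
opening: -0.0002
```

```bash
sed -i 's/^C=.*/C=np.array([.55388,-.02028])/' h.py; python3 -c "
from h import *
st()"
```

```text
t 13.9 p [0.5166 0.0394 0.0612] yaw 31.51 r 0.0704 phi 122.03 F [ 0.15 -0.74 -0.43] M [-0.01 -0.01  0.03] q [-0.07  0.53  1.76  0.    0.85 -0.62] op -0.0002
```

Clear at r ≈ 70 mm. I'll finish orbiting back.

step_arm(
  linear=[
    [12.5,1.09,0],
    [12.5,1.09,0],
    [12.5,1.09,0],
    [12.5,1.09,0],
    [12.5,1.09,0],
    [12.5,1.09,0],
    [12.5,1.09,0],
    [12.5,1.09,0],
    [12.5,1.09,0],
    [12.5,1.09,0],
  ],
  turn=[
    [0,0,10],
    [0,0,10],
    [0,0,10],
    [0,0,10],
    [0,0,10],
    [0,0,10],
    [0,0,10],
    [0,0,10],
    [0,0,10],
    [0,0,10],
  ],
  grip=[0,0,0,0,0,0,0,0,0,0],
)

```text
t: 15.15
ee_pos: [0.6214, 0.0045, 0.0611]
orientation: [[0.367, -0.93, -0.0], [-0.93, -0.367, 0.0], [-0.0, 0.0, -1.0]]
ft_force: [-0.5, 1.1, 0.1]
opening: -0.0003
```

step_arm(
  linear=[
    [12.5,1.09,0],
    [12.5,1.09,0],
    [12.5,1.09,0],
    [12.5,1.09,0],
    [12.5,1.09,0],
    [12.5,1.09,0],
    [12.5,1.09,0],
    [12.5,1.09,0],
    [12.5,1.09,0],
    [0,0,0],
    [0,0,0],
  ],
  turn=[
    [0,0,10],
    [0,0,10],
    [0,0,10],
    [0,0,10],
    [0,0,10],
    [0,0,10],
    [0,0,10],
    [0,0,10],
    [0,0,10],
    [0,0,0],
    [0,0,0],
  ],
  grip=[0,0,0,0,0,0,0,0,0,0,0],
)

```text
t: 16.52
ee_pos: [0.582, -0.0886, 0.0613]
orientation: [[-0.927, -0.376, 0.001], [-0.376, 0.927, 0.0], [-0.001, -0.0, -1.0]]
ft_force: [-0.2, 1.4, -0.4]
opening: 0.0002
```

```bash
python3 -c "
from h import *
st()
im,d=optics.get_image('scene');crop(im,190,90,330,230,4,'pics/s7.png')
im,d=optics.get_image('top');crop(im,200,140,330,270,4,'pics/t7.png')
st()"
```

```text
t 16.52 p [ 0.582  -0.0886  0.0613] yaw -157.92 r 0.0739 phi -67.64 F [-0.22  1.4  -0.45] M [ 0.02  0.02 -0.01] q [-0.28  0.63  1.55  0.    0.96  2.47] op 0.0002
t 16.62 p [ 0.5821 -0.0884  0.0612] yaw -157.95 r 0.0738 phi -67.52 F [ 0.54  0.46 -0.05] M [-0.04  0.01 -0.03] q [-0.28  0.63  1.55  0.    0.96  2.48] op -0.0
```

View pics/s7.png

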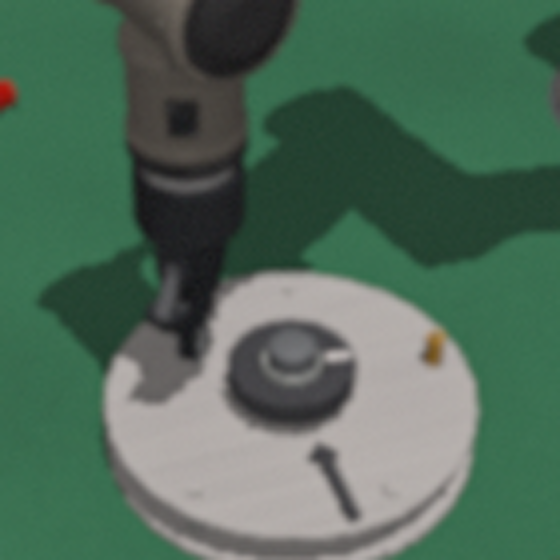

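View pics/t7.png

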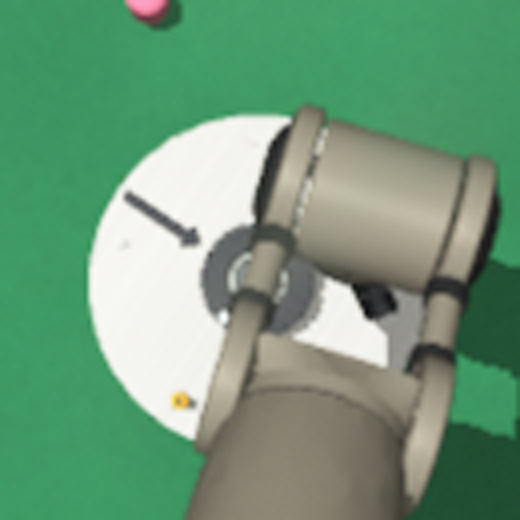

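The line hasn't moved from about 140°, and the standoff and plug are unchanged. I'll approach to 1 mm of press and start stroke 2 around the fitted centre.

step_arm(
  linear=[
    [0.5,5,0],
    [0,5,0],
    [0,5,0],
    [0,2,0],
    [0,1,0],
    [0,0,0],
  ],
  turn=[
    [0,0,0],
    [0,0,0],
    [0,0,0],
    [0,0,0],
    [0,0,0],
    [0,0,0],
  ],
  grip=[0,0,0,0,0,0],
)

```text
t: 17.38
ee_pos: [0.5749, -0.073, 0.0612]
orientation: [[-0.928, -0.373, 0.001], [-0.373, 0.928, -0.001], [-0.001, -0.001, -1.0]]
ft_force: [2.1, -4.2, -1.5]
opening: -0.0001
```

```bash
python3 -c "
from h import *
st()"
```

```text
t 17.38 p [ 0.5749 -0.073   0.0612] yaw -158.07 r 0.0567 phi -68.25 F [ 2.05 -4.16 -1.5 ] M [-0.77 -0.19 -0.04] q [-0.26  0.62  1.58 -0.    0.94  2.5 ] op -0.0001
```

step_arm(
  linear=[
    [-5.83,0.33,0],
    [-5.83,0.33,0],
    [-5.83,0.31,0],
    [-5.83,0.31,0],
    [-5.83,0.31,0],
    [-5.83,0.31,0],
    [-5.83,0.31,0],
    [-5.83,0.31,0],
    [-5.83,0.31,0],
    [-5.83,0.31,0],
  ],
  turn=[
    [0,0,-6],
    [0,0,-6],
    [0,0,-6],
    [0,0,-6],
    [0,0,-6],
    [0,0,-6],
    [0,0,-6],
    [0,0,-6],
    [0,0,-6],
    [0,0,-6],
  ],
  grip=[0,0,0,0,0,0,0,0,0,0],
)

```text
t: 18.62
ee_pos: [0.6101, -0.0283, 0.0612]
orientation: [[-0.137, -0.991, 0.003], [-0.991, 0.137, -0.0], [-0.0, -0.003, -1.0]]
ft_force: [4.1, -1.9, -3.3]
opening: 0.0001
```

```bash
python3 -c "
from h import *
st()"
```

```text
t 18.62 p [ 0.6101 -0.0283  0.0612] yaw -97.89 r 0.0568 phi -8.11 F [ 4.1  -1.95 -3.33] M [-0.33 -0.7   0.01] q [-0.17  0.67  1.48  0.    0.99  1.54] op 0.0001
```

step_arm(
  linear=[
    [-5.83,0.4,0],
    [-5.83,0.33,0],
    [-5.83,0.33,0],
    [-5.83,0.33,0],
    [-5.83,0.33,0],
    [-5.83,0.33,0],
    [-5.83,0.33,0],
    [-5.83,0.33,0],
  ],
  turn=[
    [0,0,-6],
    [0,0,-6],
    [0,0,-6],
    [0,0,-6],
    [0,0,-6],
    [0,0,-6],
    [0,0,-6],
    [0,0,-6],
  ],
  grip=[0,0,0,0,0,0,0,0],
)

```text
t: 19.62
ee_pos: [0.5973, 0.0164, 0.0612]
orientation: [[0.644, -0.765, 0.003], [-0.765, -0.644, 0.001], [0.001, -0.003, -1.0]]
ft_force: [4.2, 1.8, -2.5]
opening: -0.0003
```

```bash
python3 -c "
from h import *
st()"
```

```text
t 19.62 p [0.5973 0.0164 0.0612] yaw -49.89 r 0.0568 phi 40.17 F [ 4.21  1.83 -2.53] M [ 0.36 -0.7   0.04] q [-0.1   0.65  1.52  0.    0.97  0.77] op -0.0003
```

step_arm(
  linear=[
    [-5.83,0.4,0],
    [-5.83,0.35,0],
    [-5.83,0.35,0],
    [-5.83,0.35,0],
    [-5.83,0.35,0],
    [-5.83,0.35,0],
    [-5.83,0.35,0],
    [-5.83,0.35,0],
  ],
  turn=[
    [0,0,-6],
    [0,0,-6],
    [0,0,-6],
    [0,0,-6],
    [0,0,-6],
    [0,0,-6],
    [0,0,-6],
    [0,0,-6],
  ],
  grip=[0,0,0,0,0,0,0,0],
)

```text
t: 20.62
ee_pos: [0.5552, 0.0364, 0.0611]
orientation: [[0.999, -0.033, 0.001], [-0.033, -0.999, 0.002], [0.001, -0.002, -1.0]]
ft_force: [1.6, 3.9, -0.5]
opening: -0.0001
```

```bash
python3 -c "
from h import *
st()
im,d=optics.get_image('scene');crop(im,190,90,330,230,4,'pics/s8.png')
st()"
```

```text
t 20.62 p [0.5552 0.0364 0.0611] yaw -1.89 r 0.0567 phi 88.66 F [ 1.61  3.91 -0.49] M [ 0.66 -0.24 -0.  ] q [-0.07  0.59  1.65  0.    0.91 -0.04] op -0.0001
t 20.68 p [0.5544 0.0364 0.0611] yaw -1.64 r 0.0567 phi 89.48 F [0.3  5.93 0.64] M [ 0.86 -0.08  0.05] q [-0.07  0.59  1.65  0.    0.91 -0.05] op -0.0001
```

View pics/s8.png

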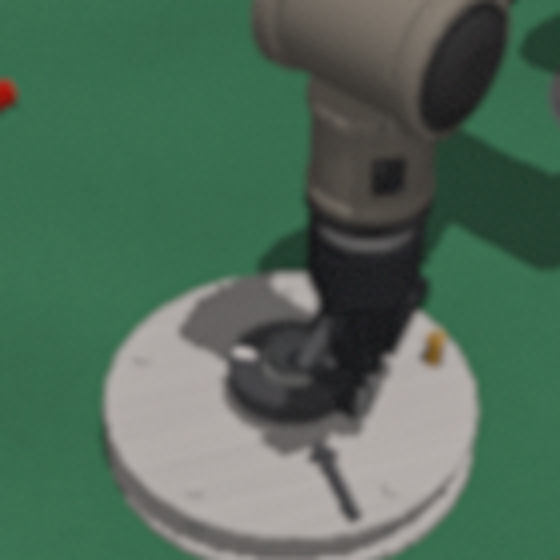

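```bash
python3 -c "
from h import *
im=cv2.imread('pics/s8.png')
g=cv2.cvtColor(im,cv2.COLOR_BGR2GRAY);m=(g>150).astype(np.uint8);k=np.zeros_like(m);cv2.ellipse(k,(292,358),(60,37),0,0,360,1,-1);m&=k
n,l,s,c=cv2.connectedComponentsWithStats(m);print(s,c)
for u,v in list(c[1:]):
  p=ray('scene',(u+.5)/4-.5+190,(v+.5)/4-.5+90,.076);d=p[:2]-C;print(np.hypot(*d),np.degrees(np.arctan2(d[1],d[0])))
"
```

```text
[[     0      0    560    560 313478]
 [   235    349     18      9    122]] [[279.51397865 279.47148444]
 [243.58196721 352.7704918 ]]
0.03442763639332615 -66.16976681256742
```

step_arm(
  linear=[
    [-5.83,0.4,0],
    [-5.83,0.35,0],
    [-5.83,0.35,0],
    [-5.83,0.35,0],
    [-5.83,0.35,0],
    [-5.83,0.35,0],
    [-5.83,0.35,0],
    [-5.83,0.35,0],
  ],
  turn=[
    [0,0,-6],
    [0,0,-6],
    [0,0,-6],
    [0,0,-6],
    [0,0,-6],
    [0,0,-6],
    [0,0,-6],
    [0,0,-6],
  ],
  grip=[0,0,0,0,0,0,0,0],
)

```text
t: 21.68
ee_pos: [0.5124, 0.0184, 0.0611]
orientation: [[0.694, 0.72, -0.001], [0.72, -0.694, 0.001], [-0.0, -0.002, -1.0]]
ft_force: [-1.1, 2.6, 1.1]
opening: 0.0001
```

```bash
python3 -c "
from h import *
st()"
```

```text
t 21.68 p [0.5124 0.0184 0.0611] yaw 46.02 r 0.0567 phi 136.98 F [-1.14  2.58  1.11] M [0.41 0.13 0.  ] q [-0.11  0.53  1.77  0.    0.85 -0.92] op 0.0001
```

step_arm(
  linear=[
    [-5.83,0.8,0],
    [-5.83,0.37,0],
    [-5.83,0.37,0],
    [-5.83,0.37,0],
    [-5.83,0.37,0],
    [-5.83,0.37,0],
    [-5.83,0.37,0],
    [-5.83,0.37,0],
    [-5.83,0.37,0],
    [-5.83,0.37,0],
    [0,0,0],
  ],
  turn=[
    [0,0,-6],
    [0,0,-6],
    [0,0,-6],
    [0,0,-6],
    [0,0,-6],
    [0,0,-6],
    [0,0,-6],
    [0,0,-6],
    [0,0,-6],
    [0,0,-6],
    [0,0,0],
  ],
  grip=[0,0,0,0,0,0,0,0,0,0,0],
)

```text
t: 23.05
ee_pos: [0.4997, -0.0371, 0.0609]
orientation: [[-0.272, 0.962, -0.002], [0.962, 0.272, 0.0], [0.001, -0.002, -1.0]]
ft_force: [-3.6, -3.5, 1.6]
opening: 0.0
```

```bash
python3 -c "
from h import *
st()
im,d=optics.get_image('scene');crop(im,220,150,320,225,8,'pics/s9.png')
im,d=optics.get_image('top');crop(im,215,162,315,262,6,'pics/t9.png')
st()"
```

```text
t 23.05 p [ 0.4997 -0.0371  0.0609] yaw 105.78 r 0.0567 phi -162.74 F [-3.55 -3.53  1.64] M [-0.3   0.56 -0.02] q [-0.23  0.51  1.8  -0.    0.83 -2.07] op 0.0
t 23.15 p [ 0.4997 -0.0369  0.0609] yaw 105.76 r 0.0567 phi -162.91 F [-3.74 -1.58  1.36] M [-0.37  0.7  -0.01] q [-0.23  0.51  1.8  -0.    0.83 -2.07] op 0.0002
```

View pics/s9.png

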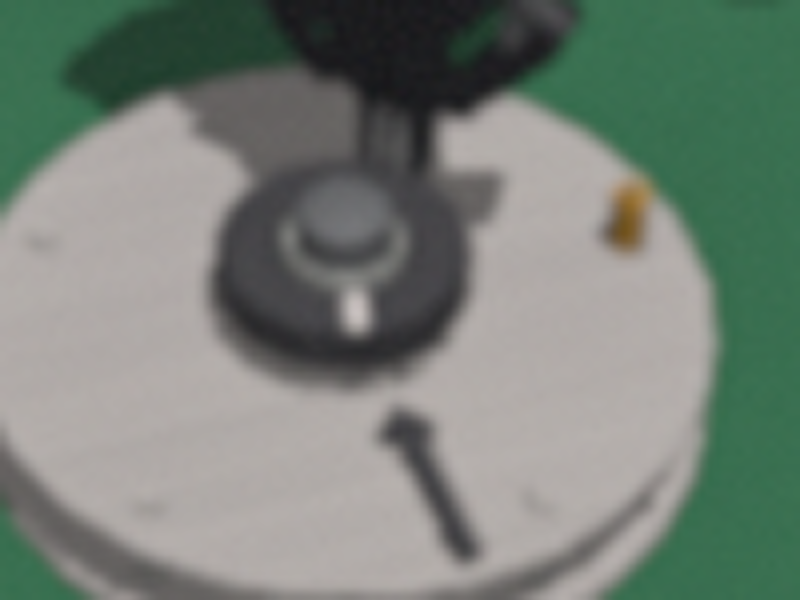

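View pics/t9.png

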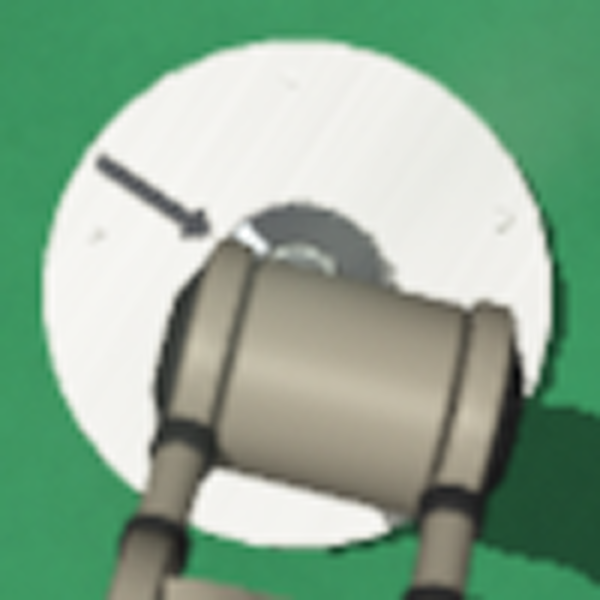

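```bash
cat > meas.py <<'E'
from h import *
import sys
def line(f,n,x0,y0,k,thr):
    im=cv2.imread(f);g=cv2.cvtColor(im,cv2.COLOR_BGR2GRAY)
    # ring top annulus, 26..42 mm, from C
    yy,xx=np.mgrid[:g.shape[0],:g.shape[1]]
    U=(xx+.5)/k-.5+x0;V=(yy+.5)/k-.5+y0
    c=optics.camera_info(n);R=c["R"];o=-R.T@c["t"]
    d=np.stack([(U-c["cx"])/c["fx"],(V-c["cy"])/c["fy"],np.ones_like(U)],-1)@R
    def at(z):return (o+d*((z-o[2])/d[...,2])[...,None])[...,:2]
    P=at(.076)-C;r=np.hypot(P[...,0],P[...,1])
    m=((r>.027)&(r<.042)&(g>thr)).astype(np.uint8)
    N,l,s,_=cv2.connectedComponentsWithStats(m);i=1+np.argmax(s[1:,4])
    w=g[l==i].astype(float)-thr;q=P[l==i];mu=(q*w[:,None]).sum(0)/w.sum()
    print(f,"line",s[i,4],"centroid r",np.hypot(*mu).round(4),"ang",np.degrees(np.arctan2(mu[1],mu[0])).round(2))
    ang=np.degrees(np.arctan2(P[...,1],P[...,0]))
    Q=at(.048)-C;r=np.hypot(Q[...,0],Q[...,1]);a=np.degrees(np.arctan2(Q[...,1],Q[...,0]))
    m=(r>.062)&(r<.124)&(abs(a-57.5)<10)&(g<110)
    q=Q[m];mu=q.mean(0);v=np.linalg.svd(q-mu,full_matrices=False)[2][0];v*=np.sign(v@mu)
    print("   arrow n",m.sum(),"centroid ang",np.degrees(np.arctan2(mu[1],mu[0])).round(2),"axis",np.degrees(np.arctan2(v[1],v[0])).round(2),"miss of C mm",(1000*np.cross(v,mu)).round(2))
E
python3 -W ignore -c "
from meas import *
line('pics/s9.png','scene',220,150,8,120)
line('pics/scene0c.png','scene',210,150,6,120)
line('pics/s7.png','scene',190,90,4,120)
line('pics/top0c.png','top',215,162,6,150)
line('pics/t9.png','top',215,162,6,150)
"
```

```text
pics/s9.png line 929 centroid r 0.0341 ang 46.18
   arrow n 3853 centroid ang 57.27 axis 57.13 miss of C mm 0.21
pics/scene0c.png line 268 centroid r 0.0383 ang -146.83
   arrow n 2329 centroid ang 57.28 axis 57.2 miss of C mm 0.13
pics/s7.png line 255 centroid r 0.0343 ang 139.78
   arrow n 962 centroid ang 57.28 axis 57.12 miss of C mm 0.24
pics/top0c.png line 592 centroid r 0.0343 ang -146.87
   arrow n 1292 centroid ang 57.66 axis 57.39 miss of C mm 0.42
pics/t9.png line 3797 centroid r 0.0322 ang 175.62
   arrow n 1191 centroid ang 57.65 axis 57.39 miss of C mm 0.39
```

The scene view gives the line at 46.2° and the arrow at 57.2°, so 11° remain.

step_arm(
  linear=[
    [-3.6,0.1,0],
    [-3.6,0.12,0],
    [-3.5,0.12,0],
    [0,0,0],
    [0,0,0],
  ],
  turn=[
    [0,0,-3.7],
    [0,0,-3.7],
    [0,0,-3.6],
    [0,0,0],
    [0,0,0],
  ],
  grip=[0,0,0,0,0],
)

```text
t: 23.78
ee_pos: [0.5038, -0.0468, 0.061]
orientation: [[-0.45, 0.893, -0.001], [0.893, 0.45, -0.0], [0.0, -0.001, -1.0]]
ft_force: [-4.8, -3.1, 1.5]
opening: -0.0003
```

```bash
python3 -W ignore -c "
from meas import *
st()
im,d=optics.get_image('scene');crop(im,220,150,320,225,8,'pics/s10.png')
line('pics/s10.png','scene',220,150,8,120)
st()"
```

```text
t 23.77 p [ 0.5038 -0.0468  0.061 ] yaw 116.78 r 0.0567 phi -152.11 F [-4.8  -3.07  1.48] M [-0.43  0.77 -0.03] q [-0.24  0.52  1.79 -0.    0.84 -2.28] op -0.0003
pics/s10.png line 942 centroid r 0.034 ang 56.89
   arrow n 3854 centroid ang 57.26 axis 57.2 miss of C mm 0.09
t 23.82 p [ 0.5038 -0.0468  0.061 ] yaw 116.78 r 0.0566 phi -152.12 F [-4.51 -3.2   0.58] M [-0.47  0.74 -0.04] q [-0.24  0.52  1.79 -0.    0.84 -2.28] op 0.0004
```

The line is within 0.4° of the arrow. I'll take the finger away radially, then lift.

step_arm(
  linear=[
    [0,-5,0],
    [0,-10,0],
    [0,-8,0],
    [0,0,-30],
    [0,0,-40],
    [0,0,-40],
    [0,0,-30],
    [40,0,0],
    [40,0,0],
    [40,0,0],
    [0,0,0],
    [0,0,0],
  ],
  turn=[
    [0,0,0],
    [0,0,0],
    [0,0,0],
    [0,0,0],
    [0,0,0],
    [0,0,0],
    [0,0,0],
    [0,0,0],
    [0,0,0],
    [0,0,0],
    [0,0,0],
    [0,0,0],
  ],
  grip=[0,0,0,0,0,0,0,0,0,0,0,0],
)

```text
t: 25.32
ee_pos: [0.4299, 0.0494, 0.2013]
orientation: [[-0.453, 0.892, 0.001], [0.892, 0.453, -0.0], [-0.001, 0.001, -1.0]]
ft_force: [1.2, 0.0, -0.2]
opening: 0.0006
```

```bash
python3 -W ignore -c "
from meas import *
st()
im,d=optics.get_image('scene');crop(im,220,150,320,225,8,'pics/s11.png');cv2.imwrite('pics/s11f.png',im[:,:,::-1])
line('pics/s11.png','scene',220,150,8,120)
im,d=optics.get_image('top');cv2.imwrite('pics/t11f.png',im[:,:,::-1]);crop(im,215,162,315,262,6,'pics/t11.png')
line('pics/t11.png','top',215,162,6,150)
st()"
```

```text
t 25.32 p [0.4299 0.0494 0.2013] yaw 116.94 r 0.1422 phi 150.68 F [ 1.24  0.04 -0.24] M [-0.03 -0.01  0.01] q [-0.06  0.2   1.81 -0.    1.13 -2.1 ] op 0.0006
pics/s11.png line 920 centroid r 0.034 ang 56.88
   arrow n 3930 centroid ang 57.27 axis 57.23 miss of C mm 0.07
pics/t11.png line 584 centroid r 0.0346 ang 55.3
   arrow n 1238 centroid ang 57.64 axis 57.48 miss of C mm 0.25
t 25.43 p [0.4301 0.049  0.2011] yaw 116.87 r 0.1419 phi 150.79 F [ 0.47  0.65 -0.37] M [-0.01 -0.02  0.08] q [-0.06  0.2   1.81 -0.    1.13 -2.1 ] op -0.0005
```

View pics/s11.png

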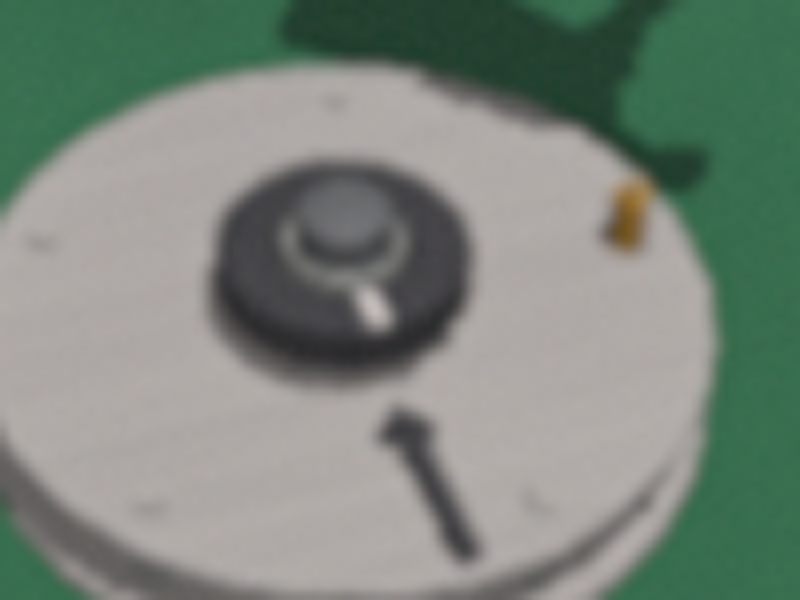

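View pics/t11f.png

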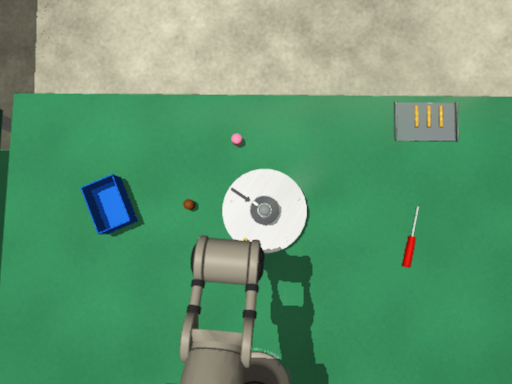

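The scene view puts the line 0.4° short of the arrow and the top view 2.2° short. At 1 mm resolution at this radius, both count as aligned. Turn count: 156° at the start plus about 557° of finger travel is about 2 turns. Nothing else has moved, so I'm handing in.

```bash
python3 -c "
from plant import sign_off
print(sign_off())"
```

```text
the job is handed in; nothing more can be done
None
```

The ring now stands two full turns from tight, with its white line facing the arrow again. I rolled it anticlockwise with the shut fingertips, using about 2–8 N against the rim. It took two strokes of about 282° and 275°, starting from about 156–158° off tight, and the job was handed in at about 25.4 s.

- **Alignment:** after the finger was away, the scene camera put the line 0.4° short of the arrow and the top camera about 2.2° short. I did not resolve this difference, which is within the calibration tolerance.
- **Turn count:** the starting angle plus the finger travel adds up to about 713–715°, and the final pictures put the line about 0.4–2° short of 720°. The few degrees between these are within my measuring error. I watched the line pass the arrow once on the first stroke and reach it again at the end of the second.
- **Other things:** by eye, the plug, standoff, bin and screwdriver are where they started. The standoff is partly hidden by the arm in the last top view, but shows standing in place in the scene view. The arm is clear of everything.

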